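Open the cutting plotter's belt drive and hold the tensioner back for the new belt

TASK

The small cutting plotter on the desk needs a new drive belt: lift the belt guard off its drive by the guard's handle and hang it by that handle on the long hook of the perforated tool board, and let go of it. Then push the sprung tensioner arm back by its upright post, past its last ratchet click, right up to its stop, and keep holding it there against its spring so that a colleague can slip the belt on - the job finishes while you are still holding it. Leave the other things around the plotter as they stand.

Things in the scene. Friction and masses are not known exactly. Their poses are not given: they have to be found in the camera images.
- cutter: desktop cutting plotter, white and grey, fixed, about 590 mm long (y), 200 deep. Its -y end is opened: a grey deck 65 mm above the desk, from -90 to 110 mm in x and -110 to 100 mm in y, carries the belt drive; the white rest (y above 100 mm) is up to 125 mm high. Origin on the desk; the tensioner's pivot is at x 0, y 30 mm. At yaw 0 its front (-x) faces the robot
- guard: belt guard standing loose on the deck over two pulleys: aluminium cover 83 (x) by 150 (y) by 45 mm high, open below, 0.18 to 0.3 kg, lifts straight up. Black bow handle on top: straight grip bar along y, 104 mm long, 14 thick in x, 20 tall (85 to 105 mm above the origin), on 10 mm posts at y = +45 and -45 mm; free opening under it 80 wide, 40 mm high. Origin: centre of its underside, z up
- handle_under (a point): middle of the underside of the guard's grip bar, 85 mm above the guard's origin: what rests on the hook. Gripped by the upper part of the bar, the opening below stays free for the hook
- board: tool board fixed to the desk: plywood foot 120 (x) by 200 mm (y) with an upright perforated board 200 mm wide and 212 high at its back (front face at x = +40 mm). One long hook of 8 mm round steel comes level out of the middle of the board towards -x. Origin under the middle of the foot
- hook_seat (a point): where the handle shall hang: top of the level part of the hook, 185 mm above the desk, at the board's x = -35 mm, axes as the board's. The level part ends 23 mm in front (-x) of this point, then the tip turns up and ends 41 mm in front and 17 mm above. The handle, bar along y, comes on over the tip moving along +x, hook through the opening, then goes down onto the hook
- tensioner (a joint): angle of the tensioner arm, rad: 0 at rest, growing as it is pushed back (clockwise seen from above). A ratchet pawl clicks in at 0.17, 0.325 and 0.48 and keeps the arm from falling back behind these; a stop ends the travel at 0.64. The spring takes 4.5 N at the post at rest, 9.3 N at the stop
- pivot (a point): axis of the tensioner arm, upright, on the deck (65 mm above the desk)
- tension_arm: the tensioner arm, a steel bell crank 16 mm wide, lying 6 to 12 mm above the deck: one leg carries a smooth idler pulley (18 mm) under the guard; the other, 90 mm long, points to the front and carries an upright black post. Origin at the pivot on the deck
- post_top (a point): top of the post: 13 mm thick, upright, 80 mm from the pivot, standing from 12 to 55 mm above the deck. At rest it stands 24 mm towards the plotter's -y from the pivot; pushed back it goes along its arc about the pivot, clockwise from above, that is towards the plotter's +y, some 51 mm
- caddy: grey pen caddy with pens and scissors, 80 by 110 mm, 165 mm high; leave it. Origin under its middle
- calculator: desk calculator, 150 by 105 mm, 20 mm high; leave it. Origin under its middle
- screw_tray: small steel tray with the guard's screws, 70 by 70 mm, 18 mm high; leave it. Origin under its middle
- screwdriver: black screwdriver, 170 mm, lying on the desk; leave it
- mouse: black computer mouse, 105 by 60 mm, 32 mm high; leave it. Origin under its middle
- tape_dispenser: grey tape dispenser, 150 by 56 mm, 95 mm high; leave it. Origin under its middle
Mind the look-alikes: they are no part of the job. Leave any green look-alike of the guard alone.

How it is judged:
On the way, in this order (a step that is already met when the one before it is completed fails the run):
1. the guard hangs by its handle on the board's hook, let go of (contact force between guard and board above 0.8 N and contact force between guard and the fingers below 0.1 N and distance between handle_under and hook_seat below 0.04 m and z of handle_under in the frame of hook_seat between -0.015 and 0.015 m and angle between guard's own z axis and vertical below 0.5 rad), for 0.3 s.
2. the tensioner arm is pushed past its last click (value of joint tensioner above 0.53 rad and contact force between tension_arm and the fingers above 1.5 N), for 0.2 s.
At the end, for the whole second after the job is handed in: fingers hold the tensioner back past 0.55 rad (last click 0.48, stop 0.64) with over 1.5 N; the guard, let go of, hangs still on the hook: middle of its handle's underside within 40 mm of the seat and 15 mm of its height, leaning under 0.5 rad; the rest not moved over 40 mm (all of step 1 and value of joint tensioner above 0.55 rad and contact force between tension_arm and the fingers above 1.5 N and linear speed of guard below 0.1 m/s); the arm keeps its last pose, push and grip.
It fails at once if something else on the desk is pushed away (more than 40 mm) or tipped over (distance of any of caddy, calculator, screw_tray, screwdriver, mouse, tape_dispenser from where it was at the start of the episode above 0.04 m or angle between caddy's own z axis and vertical above 0.5 rad).
It also fails if it takes over 62 s, if anything falls off the work surface, if the arm or the gripper's body presses on something with over 40 N, if the wrist force passes 120 N, or if a joint passes its speed limit or range.

ROBOT

A 7-joint arm with a two-finger parallel gripper is mounted at the origin on the work surface. World frame = base frame: x ahead of the robot, y to its left, z up, the work surface at z = 0. Lengths are in m, angles in rad, forces in N, time in s.
With the tool pointing down it reaches from about 0.4 to 0.85 m from the base axis. Payload 10.4 kg.
Tool frame: the origin (TCP) lies midway between the tips of the shut fingers; the grasp point (between the pads) lies 19 mm behind it; z points along the fingers, y is the line along which they close (so a half turn about z gives the same grasp; the last joint's range is limited). The gripper opens to 87 mm and grips with 3 to 60 N. Pads are 19 mm wide; open, the fingers measure 117 mm over their backs; the gripper's body (75 mm by 190 mm) begins 51 mm behind the grasp point.
Start: joints at [1.217, 0.332, -0.065, 1.46, 0.022, 1.35, -0.088], TCP at [0.203, -0.591, 0.223] pointing down, gripper open.
Joint ranges: [-2.6, 2.6], [-0.5, 2.12], [-1.47, 1.34], [0.16, 2.42], [-1.27, 4.41], [0.06, 2.06], [-2.6, 2.6]. Speed limits (rad/s): [2.22, 2.22, 2.79, 2.79, 3.14, 3.14, 3.14].

INTERFACE

Orientations are given as a unit quaternion [x, y, z, w].
In Python, from bench import sensors, eyes, order gives the robot as it stands.
- The arm moves only by the tool arm_command, never from a script. Its argument "steps" is a list of rows, each an object with "rot": the turn, a rotation vector about the world's x, y, z in degrees, a list of three; "slide": the shift along the world's x, y, z in m, a list of three; "grip": the opening, from 0 (shut) to 1 (fully open). A call has exactly 8 rows; each row shifts and turns the commanded pose from where the row before left it; what a row does not reach is not made up. A row lasts 1/8 s, in which the tool goes at most 62.5 mm and 10.7 degrees, less where a joint would pass 70% of its speed; a pose out of reach is approached as far as the arm can. A call with a gripper value outside its range is refused whole. The fingers move at their own pace and stop on an object; "newtons" is the grip in N (left out, the last holds). Time passes only in rows, so rows that do not move let the fingers close, or fill a call up. It gives the time, the measured TCP pose, the force, the opening and the grip force at its end, in the units of the state.
- sensors.read_state(): the state, without advancing time (a new reading comes with each control period).
- eyes.camera(name): name is "side" or "top"; returns a dict with "pixels" (384x512x3 uint8, red, green, blue), "intrinsics" (3x3 intrinsics, pixels), "pose" (4x4, takes a point from camera to world coordinates). Camera axes: x right, y down, z forward; pixel columns grow to the right and rows downward; lengths in m; the calibration is good to about 2 mm. A picture is of the moment at which its call begins. There is no depth.
- order.close_job(): hands the job in; it is judged then, once.
Trained networks look in a picture, given as the dict that the camera call returned (one of the last four; its "shot" number tells which), for a name from the list of things; names that differ only in an ending like _2 or _b are one class to them, and where a whole thing is asked for, a point or a joint stands for the part that bears it (a point fixed in the world has none). Each returns a list of dicts, best first, with "conf" (0 to 1); they miss things now and then, are a little off and sometimes report something else, mostly with a low value. They report only what shows in the picture. A call takes as long as a camera call. They do not tell look-alikes from the thing itself.
- eyes.look_for(name, picture): "bbox" ([left, top, right, bottom] in pixels, round what is visible of it).
The state is a dict: "time": time; "joint_positions": joint angles; "joint_vel": joint speeds; "joint_torque": joint torques, N m; "ee_pos": TCP position; "eef_rot": TCP orientation; "ft_force": force on the tool from outside, world axes, zero at the start; "torque": the same for the moment, N m; "width": finger opening in m; "grip_force": force on a finger pad.
Only numpy, scipy, OpenCV 4.12 (cv2) and the standard library are available. Lean on these libraries where they do the work, as an engineer would, in place of code of your own. Each camera call takes 0.05 s, during which the arm holds its last target. There are 200 camera calls.

## Working session

There is one attempt and no reset: what is moved stays moved. The work goes in short steps, Python scripts to look and compute and a tool call to move; the robot and the scene stay as the last step left them, time stands still between calls to the robot, and variables do not carry over. Pictures are saved under pics/ and viewed, at most 10 in all, crops included, and the job is handed in when it is done.

Besides the shell and the picture viewer there is one more tool, called as name(argument=value, ...) on one line, values as JSON. arm_command: Moves the arm, as the interface text tells. Its arguments: {"type":"object","properties":{"steps":{"type":"array","items":{"type":"object","properties":{"rot":{"type":"array","items":{"type":"number"}},"slide":{"type":"array","items":{"type":"number"}},"grip":{"type":"number"}}}},"newtons":{"type":"number"}},"required":["steps"]}

```bash
mkdir -p pics; cat > h.py <<'E'
import numpy as np, cv2
from bench import sensors, eyes, order
def save(p,n): cv2.imwrite(f'pics/{n}.png',np.ascontiguousarray(p['pixels'][:,:,::-1]))
def at_z(p,uv,z):
    T=np.array(p['pose']);K=np.array(p['intrinsics']);d=T[:3,:3]@np.linalg.inv(K)@[uv[0],uv[1],1];o=T[:3,3]
    return o+d*(z-o[2])/d[2]
def proj(p,X):
    T=np.array(p['pose']);c=T[:3,:3].T@(np.array(X)-T[:3,3]);q=np.array(p['intrinsics'])@c;return q[:2]/q[2]
E
python3 - <<'E'
from h import *
np.set_printoptions(precision=3,suppress=True)
ps={n:eyes.camera(n) for n in('top','side')}
for n,p in ps.items():
    save(p,n+'0');print(n,np.array(p['pose']),np.array(p['intrinsics']))
    for o in ['guard','board','tension_arm','cutter','handle_under','post_top','hook_seat','caddy','tape_dispenser']:
        print(o,[(np.round(d['bbox']),round(d['conf'],2)) for d in eyes.look_for(o,p)])
top,side=[cv2.imread(f'pics/{n}0.png') for n in('top','side')]
print(sensors.read_state())
E
```

```text
top [[-0.001 -0.982  0.187  0.284]
 [-1.    -0.001 -0.011 -0.038]
 [ 0.011 -0.187 -0.982  1.492]
 [ 0.     0.     0.     1.   ]] [[488.24    0.    249.544]
 [  0.    488.24  191.946]
 [  0.      0.      1.   ]]
guard [(array([216., 139., 269., 177.]), 0.91), (array([347., 257., 393., 313.]), 0.87)]
board [(array([ 80., 221., 170., 270.]), 0.86)]
tension_arm [(array([216., 174., 240., 208.]), 0.9)]
cutter [(array([ 69., 116., 274., 214.]), 0.84)]
handle_under [(array([347., 256., 391., 314.]), 0.68), (array([218., 142., 267., 173.]), 0.58), (array([217., 172., 237., 202.]), 0.3)]
post_top [(array([217., 171., 240., 205.]), 0.74)]
hook_seat [(array([ 81., 220., 169., 270.]), 0.67)]
caddy [(array([322., 184., 373., 222.]), 0.82), (array([ 70., 119., 272., 215.]), 0.54), (array([217., 141., 269., 173.]), 0.26), (array([ 78., 223., 171., 271.]), 0.19)]
tape_dispenser [(array([350., 126., 374., 174.]), 0.89)]
side [[-0.704 -0.36   0.612 -0.155]
 [-0.71   0.325 -0.625  0.665]
 [ 0.026 -0.875 -0.484  0.696]
 [ 0.     0.     0.     1.   ]] [[415.29    0.    259.6  ]
 [  0.    415.29  195.051]
[... 445 characters left out ...]
]
post_top [(array([222., 203., 260., 228.]), 0.68)]
hook_seat [(array([127., 222., 246., 370.]), 0.6)]
caddy [(array([312., 161., 346., 220.]), 0.73)]
tape_dispenser [(array([279., 160., 317., 196.]), 0.84)]
{'time': 1.0, 'joint_positions': array([ 1.217,  0.332, -0.065,  1.46 ,  0.022,  1.35 , -0.088]), 'joint_vel': array([-0.001, -0.002,  0.002,  0.   ,  0.   , -0.   , -0.001]), 'joint_torque': array([  0.001, -62.305,   0.025, -39.012,  -0.061,   0.031,   0.   ]), 'ee_pos': array([ 0.203, -0.591,  0.223]), 'eef_rot': array([0.986, 0.165, 0.   , 0.   ]), 'ft_force': array([-1.05 ,  0.742, -0.178]), 'torque': array([ 0.044, -0.036, -0.028]), 'grip_force': 0.0, 'width': 0.08708183806804162}
```

```bash
python3 - <<'E'
import cv2
t,s=[cv2.imread(f'pics/{n}0.png') for n in('top','side')]
cv2.imwrite('pics/a.png',cv2.resize(t[100:330,60:410],None,fx=2.28,fy=2.28,interpolation=2))
cv2.imwrite('pics/b.png',cv2.resize(s[150:380,40:440],None,fx=2,fy=2,interpolation=2))
E
```

```text
(no output)
```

View pics/a.png

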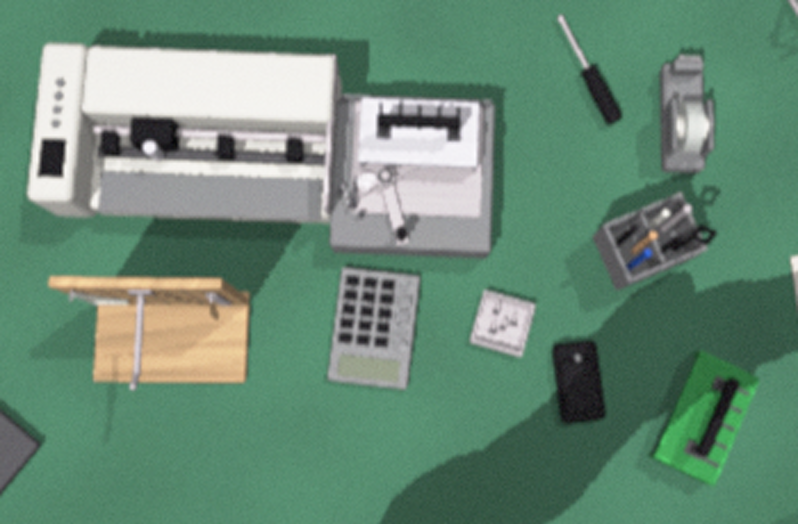

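View pics/b.png

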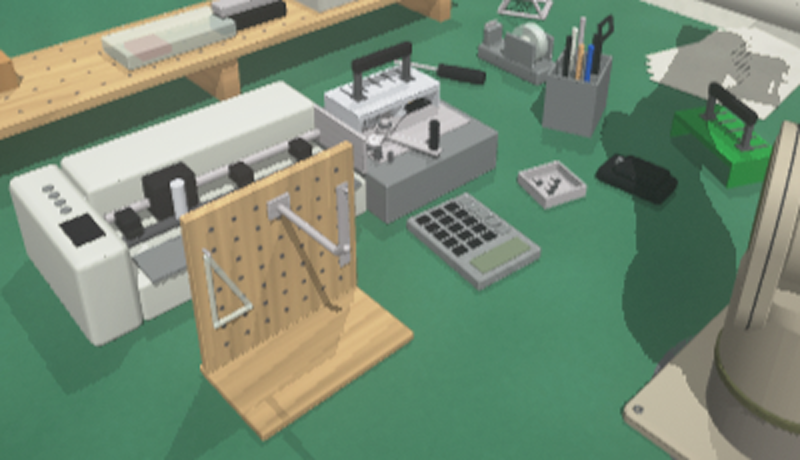

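The top view shows two candidates for the guard: the white one on the deck at about (244,155) and a green look-alike at about (370,285). I choose the white one. The hook runs from about (121,228) to its tip at (119,269), and the post is at about (236,202). Next, one close crop to check this.

```bash
python3 - <<'E'
import cv2, numpy as np
t,s=[cv2.imread(f'pics/{n}0.png') for n in('top','side')]
f=lambda im,x,y:cv2.resize(im[y:y+73,x:x+97],(400,300),interpolation=2)
g=np.vstack([np.hstack([f(t,195,136),f(t,75,205)]),np.hstack([f(s,185,163),f(s,145,215)])])
cv2.imwrite('pics/c.png',g)
E
```

```text
(no output)
```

View pics/c.png

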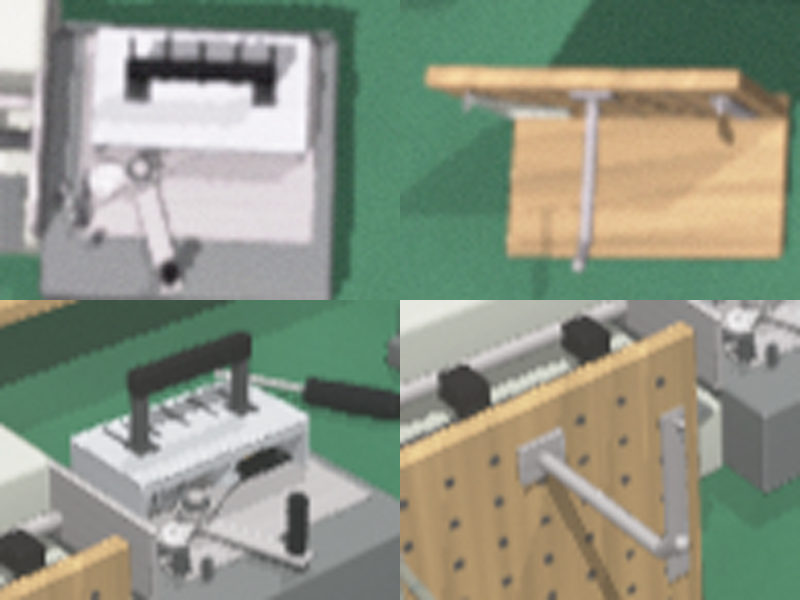

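The crop confirms the choice: white guard with a black bar from about (226,152) to (262,153). The hook base is at about (122,228), its bend at (120,263) and its tip at (118,269). The post top is at (236,202) and the pivot at (230,176).

```bash
python3 - <<'E'
from h import *
from scipy.optimize import least_squares
np.set_printoptions(precision=3,suppress=True)
t=eyes.camera('top');s=eyes.camera('side')
c=lambda x0,y0,u,v:np.array([x0+u/4.124,y0+v/4.11])
A=lambda u,v:c(195,136,u,v); B=lambda u,v:c(75,205,u-400,v)
C=lambda u,v:c(185,163,u,v-300); D=lambda u,v:c(145,215,u-400,v-300)
def tri(a,b):
    r=least_squares(lambda X:np.r_[proj(t,X)-a,proj(s,X)-b],[.35,.1,.15]);return r.x,abs(r.fun).max()
print('barL',tri(A(127,68),C(131,381)),at_z(t,A(127,66),.17))
print('barR',tri(A(278,70),C(249,344)),at_z(t,A(278,68),.17))
print('post',tri(A(170,268),C(297,497)),at_z(t,A(170,268),.12))
print('pivot',at_z(t,A(145,165),.08))
print('hookbase',tri(B(592,97),D(545,460)),at_z(t,B(592,97),.181))
print('hookbend',tri(B(585,243),D(665,545)),at_z(t,B(585,243),.181))
print('hooktip',tri(B(577,265),D(681,540)),at_z(t,B(577,265),.202))
for n,q in dict(FL=(509,256),FR=(782,257)).items(): print(n,at_z(t,B(*q),.012))
print('deck front', at_z(t,A(40,296),.065),at_z(t,A(328,300),.065))
print('boardtop',at_z(t,B(430,68),.212),at_z(t,B(738,72),.212))
E
```

```text
barL (array([0.651, 0.014, 0.162]), np.float64(0.17418825612736555)) [0.65  0.013 0.17 ]
barR (array([ 0.649, -0.091,  0.156]), np.float64(0.6038729975414867)) [ 0.648 -0.089  0.17 ]
post (array([ 0.519, -0.016,  0.116]), np.float64(0.07163645816046937)) [ 0.519 -0.016  0.12 ]
pivot [0.601 0.003 0.08 ]
hookbase (array([0.433, 0.291, 0.178]), np.float64(0.2355249300093476)) [0.433 0.291 0.181]
hookbend (array([0.339, 0.291, 0.182]), np.float64(0.03226398108347439)) [0.339 0.291 0.181]
hooktip (array([0.324, 0.292, 0.194]), np.float64(0.05244392321793612)) [0.324 0.29  0.202]
FL [0.336 0.388 0.012]
FR [0.335 0.19  0.012]
deck front [0.507 0.078 0.065] [ 0.505 -0.128  0.065]
boardtop [0.448 0.387 0.212] [0.446 0.191 0.212]
```

arm_command(steps=[{"slide": [0.028,0.036,0.006],"rot": [0,0,4.4],"grip": 1},{"slide": [0.028,0.036,0.006],"rot": [0,0,4.4],"grip": 1},{"slide": [0.028,0.036,0.006],"rot": [0,0,4.4],"grip": 1},{"slide": [0.028,0.036,0.006],"rot": [0,0,4.4],"grip": 1},{"slide": [0.028,0.036,0.006],"rot": [0,0,4.4],"grip": 1},{"slide": [0.028,0.036,0.006],"rot": [0,0,4.4],"grip": 1},{"slide": [0.028,0.036,0.006],"rot": [0,0,4.4],"grip": 1},{"slide": [0.028,0.036,0.006],"rot": [0,0,4.4],"grip": 1}], newtons=50)

```text
time: 2.1
ee_pos: [0.4278, -0.3019, 0.271]
eef_rot: [0.89, 0.456, 0.0, 0.0]
ft_force: [0.7, 0.0, 0.4]
width: 0.0871
grip_force: 0.0
```

arm_command(steps=[{"slide": [0.028,0.036,0.004],"rot": [0,0,4.4],"grip": 1},{"slide": [0.028,0.036,0.004],"rot": [0,0,4.4],"grip": 1},{"slide": [0.028,0.036,0.004],"rot": [0,0,4.4],"grip": 1},{"slide": [0.028,0.036,0.004],"rot": [0,0,4.4],"grip": 1},{"slide": [0.028,0.036,0.004],"rot": [0,0,4.4],"grip": 1},{"slide": [0.028,0.036,0.004],"rot": [0,0,4.4],"grip": 1},{"slide": [0.028,0.036,0.004],"rot": [0,0,4.4],"grip": 1},{"slide": [0.0,0.0,0.0],"rot": [0,0,0],"grip": 1}])

```text
time: 3.1
ee_pos: [0.6241, -0.0469, 0.2983]
eef_rot: [0.735, 0.678, 0.001, -0.001]
ft_force: [-0.8, -0.5, -0.2]
width: 0.0873
grip_force: 0.0
```

arm_command(steps=[{"slide": [0.025,0.031,-0.02],"rot": [0,0,3.6],"grip": 1},{"slide": [0,0,-0.02],"grip": 1},{"slide": [0,0,-0.025],"grip": 1},{"slide": [0,0,-0.025],"grip": 1},{"slide": [0,0,-0.022],"grip": 1},{"slide": [0,0,-0.022],"grip": 1},{"slide": [0,0,-0.02],"grip": 1},{"slide": [0,0,0],"grip": 1}])

```text
schema error: expected keys rot, slide, grip
```

```bash
python3 - <<'E'
from h import *
t=eyes.camera('top');s=eyes.camera('side')
f=lambda p,x,y:cv2.resize(np.ascontiguousarray(p['pixels'][y:y+90,x:x+97,::-1]),(400,371),interpolation=2)
cv2.imwrite('pics/d.png',np.hstack([f(t,195,116),f(s,185,143)]))
E
```

```text
(no output)
```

View pics/d.png

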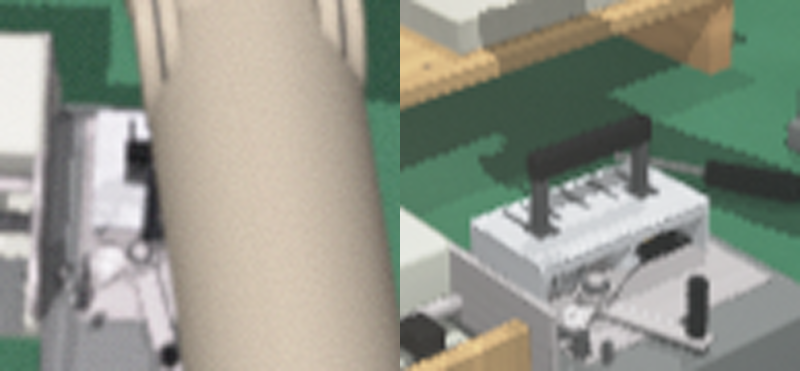

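The move was refused because rows without "rot" aren't allowed. The picture shows the guard untouched, with its bar in the side view from about (217,182) to (243,174). I'll resend with all keys.

arm_command(steps=[{"slide": [0.025,0.031,-0.02],"rot": [0,0,3.6],"grip": 1},{"slide": [0,0,-0.02],"rot": [0,0,0],"grip": 1},{"slide": [0,0,-0.025],"rot": [0,0,0],"grip": 1},{"slide": [0,0,-0.025],"rot": [0,0,0],"grip": 1},{"slide": [0,0,-0.022],"rot": [0,0,0],"grip": 1},{"slide": [0,0,-0.022],"rot": [0,0,0],"grip": 1},{"slide": [0,0,-0.02],"rot": [0,0,0],"grip": 1},{"slide": [0,0,0],"rot": [0,0,0],"grip": 1}])

```text
time: 4.2
ee_pos: [0.647, -0.0212, 0.1431]
eef_rot: [0.716, 0.698, -0.001, -0.001]
ft_force: [-1.0, 0.9, 0.2]
width: 0.0871
grip_force: 0.0
```

```bash
python3 - <<'E'
from h import *
s=eyes.camera('side')
p=np.ascontiguousarray(s['pixels'][120:230,170:290,::-1])
cv2.imwrite('pics/e.png',cv2.resize(p,None,fx=4,fy=4,interpolation=2))
E
```

```text
(no output)
```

View pics/e.png

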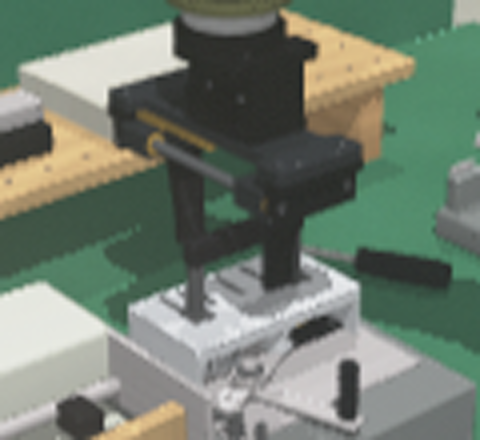

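The fingers straddle the bar, with the near finger at about (240,185) and the far finger at (217,175). I'll shift 5 mm in +y, grip and lift.

arm_command(steps=[{"slide": [0.001,0.005,0],"rot": [0,0,0],"grip": 1},{"slide": [0,0,0],"rot": [0,0,0],"grip": 0},{"slide": [0,0,0],"rot": [0,0,0],"grip": 0},{"slide": [0,0,0],"rot": [0,0,0],"grip": 0},{"slide": [0,0,0],"rot": [0,0,0],"grip": 0},{"slide": [0,0,0],"rot": [0,0,0],"grip": 0},{"slide": [0,0,0],"rot": [0,0,0],"grip": 0},{"slide": [0,0,0],"rot": [0,0,0],"grip": 0}], newtons=50)

```text
time: 5.25
ee_pos: [0.649, -0.0152, 0.1446]
eef_rot: [0.716, 0.698, 0.0, 0.0]
ft_force: [0.8, 0.0, -0.6]
width: 0.025
grip_force: 0.0
```

arm_command(steps=[{"slide": [0,0,0.01],"rot": [0,0,0],"grip": 0},{"slide": [0,0,0.02],"rot": [0,0,0],"grip": 0},{"slide": [0,0,0.025],"rot": [0,0,0],"grip": 0},{"slide": [0,0,0.025],"rot": [0,0,0],"grip": 0},{"slide": [0,0,0.025],"rot": [0,0,0],"grip": 0},{"slide": [0,0,0.025],"rot": [0,0,0],"grip": 0},{"slide": [0,0,0.02],"rot": [0,0,0],"grip": 0},{"slide": [0,0,0.01],"rot": [0,0,0],"grip": 0}])

```text
time: 6.25
ee_pos: [0.6493, -0.0149, 0.307]
eef_rot: [0.716, 0.698, 0.001, 0.001]
ft_force: [-0.3, 1.3, -2.8]
width: 0.0138
grip_force: 49.9
```

arm_command(steps=[{"slide": [0,0,0.03],"rot": [0,0,0.5],"grip": 0},{"slide": [-0.01,0.01,0.03],"rot": [0,0,0.5],"grip": 0},{"slide": [-0.025,0.024,0],"rot": [0,0,0],"grip": 0},{"slide": [-0.03,0.029,0],"rot": [0,0,0],"grip": 0},{"slide": [-0.03,0.029,0],"rot": [0,0,0],"grip": 0},{"slide": [-0.03,0.029,0],"rot": [0,0,0],"grip": 0},{"slide": [-0.03,0.029,0],"rot": [0,0,0],"grip": 0},{"slide": [-0.03,0.029,0],"rot": [0,0,0],"grip": 0}])

```text
time: 7.25
ee_pos: [0.4626, 0.1649, 0.3648]
eef_rot: [0.71, 0.704, -0.0, 0.0]
ft_force: [0.4, 0.3, -2.1]
width: 0.0137
grip_force: 49.9
```

arm_command(steps=[{"slide": [-0.03,0.029,0],"rot": [0,0,0],"grip": 0},{"slide": [-0.03,0.029,0],"rot": [0,0,0],"grip": 0},{"slide": [-0.03,0.029,0],"rot": [0,0,0],"grip": 0},{"slide": [-0.03,0.029,0],"rot": [0,0,0],"grip": 0},{"slide": [-0.03,0.029,0],"rot": [0,0,0],"grip": 0},{"slide": [-0.03,0.029,0],"rot": [0,0,0],"grip": 0},{"slide": [-0.02,0.02,0],"rot": [0,0,0],"grip": 0},{"slide": [0,0,0],"rot": [0,0,0],"grip": 0}])

```text
time: 8.25
ee_pos: [0.2618, 0.3594, 0.3649]
eef_rot: [0.708, 0.706, 0.0, 0.0]
ft_force: [0.3, -1.4, -1.9]
width: 0.0134
grip_force: 49.9
```

```bash
python3 - <<'E'
from h import *
for n in('top','side'):
    p=eyes.camera(n);save(p,n+'1');print(n,eyes.look_for('guard',p)[:2])
print(sensors.read_state())
E
```

```text
top [{'bbox': [69.3, 273.4, 120.4, 311.8], 'conf': 0.94}, {'bbox': [346.1, 255.2, 394.1, 311.7], 'conf': 0.77}]
side [{'bbox': [374.7, 191.3, 429.9, 240.4], 'conf': 0.94}, {'bbox': [154.4, 203.0, 267.4, 303.2], 'conf': 0.85}]
{'time': 8.45, 'joint_positions': array([ 0.135521  , -0.11785449, -1.04495804,  1.60885748, -0.10161653,
        1.59213881, -0.91783435]), 'joint_vel': array([ 0.00288366,  0.00210187,  0.00104393,  0.00077772, -0.00110674,
       -0.0007029 , -0.00191682]), 'joint_torque': array([-5.14256135e-01, -1.49439508e+01,  3.50769013e+00, -4.09215438e+01,
       -7.68785854e-02, -2.94470796e-03,  4.78854461e-03]), 'ee_pos': array([0.26474996, 0.35714931, 0.36457971]), 'eef_rot': array([ 7.10374468e-01,  7.03823906e-01, -5.79788489e-05,  1.48313013e-04]), 'ft_force': array([ 0.49539865, -0.51925249, -1.49857068]), 'torque': array([ 0.03629769, -0.10101793, -0.03871545]), 'grip_force': 49.90925073623657, 'width': 0.013532306207460383}
```

```bash
python3 - <<'E'
import cv2,numpy as np
t,s=[cv2.imread(f'pics/{n}1.png') for n in('top','side')]
cv2.imwrite('pics/f.png',np.hstack([cv2.resize(s[180:320,140:280],(400,400),interpolation=2),cv2.resize(t[220:320,60:160],(400,400),interpolation=2)]))
E
```

```text
(no output)
```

View pics/f.png

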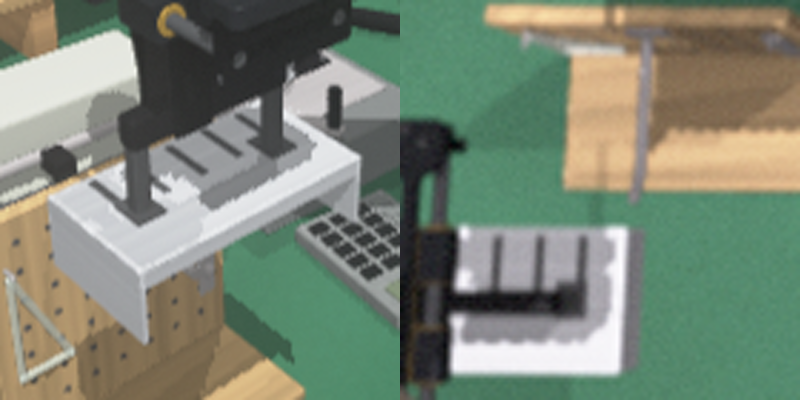

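```bash
python3 - <<'E'
from h import *
from scipy.optimize import least_squares
from scipy.spatial.transform import Rotation as R
np.set_printoptions(precision=4,suppress=True)
t=eyes.camera('top');s=eyes.camera('side')
S=lambda u,v:np.array([140+u/2.857,180+v/2.857]);T=lambda u,v:np.array([60+(u-400)/4,220+v/4])
ob=[(s,S(148,276),(-.0415,.075,.045)),(s,S(52,203),(.0415,.075,.045)),(s,S(361,158),(-.0415,-.075,.045)),(s,S(148,342),(-.0415,.075,0)),
(t,T(630,228),(.0415,-.075,.045)),(t,T(627,374),(-.0415,-.075,.045))]
f=lambda q:np.concatenate([proj(p,q[:3]+R.from_rotvec(q[3:]).apply(X))-u for p,u,X in ob])
r=least_squares(f,[.26,.34,.2,0,0,0]);print(r.x[:3],np.degrees(r.x[3:]),r.fun)
r=least_squares(lambda q:f(np.r_[q[:3],0,0,q[3]]),[.26,.34,.2,0]);print(r.x[:3],np.degrees(r.x[3]),r.fun)
print(sensors.read_state()['ee_pos'])
E
```

```text
[0.2619 0.3365 0.2724] [ 0.8876  0.7596 -0.0489] [-0.6178 -0.4885 -0.3234 -0.901   0.9278  0.1784  0.9413  1.4292  0.2697
 -0.4344 -0.8792 -0.8594]
[0.2629 0.3353 0.2725] -0.3669214902851263 [-0.801   0.0495 -0.2161 -1.0704  1.0285 -0.26    0.9039  1.4414  0.3706
 -0.4641 -0.8603 -0.8566]
[0.2647 0.3573 0.3645]
```

The side view shows the guard held level, with its near corner at about (192,277). The fit puts the bar underside 7 mm below the TCP and the handle centre 21 mm to −y of it. Now I'll descend in front of the hook and line up.

arm_command(steps=[{"slide": [0,0,-0.02],"rot": [0,0,0],"grip": 0},{"slide": [0,0,-0.025],"rot": [0,0,0],"grip": 0},{"slide": [0,0,-0.03],"rot": [0,0,0],"grip": 0},{"slide": [0,0,-0.03],"rot": [0,0,0],"grip": 0},{"slide": [0,0,-0.025],"rot": [0,0,0],"grip": 0},{"slide": [0,0,-0.018],"rot": [0,0,0],"grip": 0},{"slide": [0,0,0],"rot": [0,0,0],"grip": 0},{"slide": [0,0,0],"rot": [0,0,0],"grip": 0}])

```text
time: 9.55
ee_pos: [0.2644, 0.358, 0.2173]
eef_rot: [0.71, 0.704, 0.0, -0.0]
ft_force: [-0.1, 0.9, -1.2]
width: 0.0138
grip_force: 49.9
```

arm_command(steps=[{"slide": [0,-0.012,0],"rot": [0,0,0],"grip": 0},{"slide": [0,-0.012,0],"rot": [0,0,0],"grip": 0},{"slide": [0,-0.012,0],"rot": [0,0,0],"grip": 0},{"slide": [0,-0.01,0],"rot": [0,0,0],"grip": 0},{"slide": [0,0,0],"rot": [0,0,0],"grip": 0},{"slide": [0,0,0],"rot": [0,0,0],"grip": 0},{"slide": [0,0,0],"rot": [0,0,0],"grip": 0},{"slide": [0,0,0],"rot": [0,0,0],"grip": 0}])

```text
time: 10.55
ee_pos: [0.2639, 0.3121, 0.2166]
eef_rot: [0.71, 0.704, -0.0, -0.0]
ft_force: [0.3, -0.3, -1.9]
width: 0.0136
grip_force: 49.9
```

```bash
python3 - <<'E'
from h import *
for n in('top','side'):
    p=eyes.camera(n);save(p,n+'2')
print(sensors.read_state())
t,s=[cv2.imread(f'pics/{n}2.png') for n in('top','side')]
cv2.imwrite('pics/g.png',np.hstack([cv2.resize(s[200:340,140:280],(400,400),interpolation=2),cv2.resize(t[210:310,70:170],(400,400),interpolation=2)]))
E
```

```text
{'time': 10.65, 'joint_positions': array([ 0.15339618, -0.18026939, -1.00137809,  1.95047663, -0.15802174,
        1.29249797, -0.80436762]), 'joint_vel': array([ 7.92461039e-04, -1.57652214e-03,  2.55667239e-03,  5.68210335e-04,
       -6.56068253e-05, -1.10862479e-03,  2.21456589e-03]), 'joint_torque': array([-1.88749545e-02, -1.22876975e+01,  5.47243506e+00, -3.89996588e+01,
       -2.61994108e-02, -8.00364447e-03, -4.55514572e-03]), 'ee_pos': array([0.26394945, 0.31199666, 0.21652345]), 'eef_rot': array([ 7.09786728e-01,  7.04416620e-01, -6.30438632e-05, -1.51133165e-04]), 'ft_force': array([ 0.19621121,  0.07897261, -1.98818081]), 'torque': array([ 0.00439095, -0.07087637,  0.01094426]), 'grip_force': 49.909443855285645, 'width': 0.013699117300047019}
```

View pics/g.png

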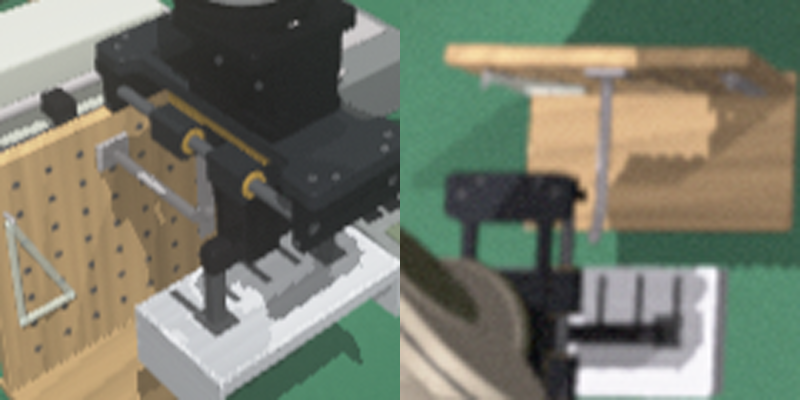

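The hook tip at about (119,270) in the top view points at the middle of the bar, around x 120. I'll thread it on along +x.

arm_command(steps=[{"slide": [0.008,0,0],"rot": [0,0,0],"grip": 0},{"slide": [0.008,0,0],"rot": [0,0,0],"grip": 0},{"slide": [0.008,0,0],"rot": [0,0,0],"grip": 0},{"slide": [0.008,0,0],"rot": [0,0,0],"grip": 0},{"slide": [0.008,0,0],"rot": [0,0,0],"grip": 0},{"slide": [0.008,0,0],"rot": [0,0,0],"grip": 0},{"slide": [0.008,0,0],"rot": [0,0,0],"grip": 0},{"slide": [0.004,0,0],"rot": [0,0,0],"grip": 0}])

```text
time: 11.65
ee_pos: [0.3245, 0.3118, 0.2165]
eef_rot: [0.71, 0.704, -0.0, -0.0]
ft_force: [0.4, -0.4, -2.0]
width: 0.0133
grip_force: 49.9
```

arm_command(steps=[{"slide": [0.008,0,0],"rot": [0,0,0],"grip": 0},{"slide": [0.008,0,0],"rot": [0,0,0],"grip": 0},{"slide": [0.008,0,0],"rot": [0,0,0],"grip": 0},{"slide": [0.008,0,0],"rot": [0,0,0],"grip": 0},{"slide": [0.008,0,0],"rot": [0,0,0],"grip": 0},{"slide": [0.006,0,0],"rot": [0,0,0],"grip": 0},{"slide": [0,0,0],"rot": [0,0,0],"grip": 0},{"slide": [0,0,0],"rot": [0,0,0],"grip": 0}])

```text
time: 12.65
ee_pos: [0.3698, 0.312, 0.2166]
eef_rot: [0.71, 0.704, 0.0, -0.0]
ft_force: [-0.7, -0.3, -1.6]
width: 0.0137
grip_force: 49.9
```

arm_command(steps=[{"slide": [0,0,-0.006],"rot": [0,0,0],"grip": 0},{"slide": [0,0,-0.006],"rot": [0,0,0],"grip": 0},{"slide": [0,0,-0.004],"rot": [0,0,0],"grip": 0},{"slide": [0,0,-0.003],"rot": [0,0,0],"grip": 0},{"slide": [0,0,-0.002],"rot": [0,0,0],"grip": 0},{"slide": [0,0,0],"rot": [0,0,0],"grip": 0},{"slide": [0,0,0],"rot": [0,0,0],"grip": 0},{"slide": [0,0,0],"rot": [0,0,0],"grip": 0}])

```text
time: 13.65
ee_pos: [0.3701, 0.3119, 0.1957]
eef_rot: [0.71, 0.704, 0.0, 0.0]
ft_force: [-0.2, -0.1, -2.5]
width: 0.0136
grip_force: 49.9
```

arm_command(steps=[{"slide": [0,0,-0.001],"rot": [0,0,0],"grip": 0},{"slide": [0,0,-0.001],"rot": [0,0,0],"grip": 0},{"slide": [0,0,-0.001],"rot": [0,0,0],"grip": 0},{"slide": [0,0,-0.001],"rot": [0,0,0],"grip": 0},{"slide": [0,0,0],"rot": [0,0,0],"grip": 0},{"slide": [0,0,0],"rot": [0,0,0],"grip": 0},{"slide": [0,0,0],"rot": [0,0,0],"grip": 0},{"slide": [0,0,0],"rot": [0,0,0],"grip": 0}])

```text
time: 14.65
ee_pos: [0.37, 0.3119, 0.1916]
eef_rot: [0.71, 0.704, 0.0, 0.0]
ft_force: [0.1, 0.5, -1.8]
width: 0.0132
grip_force: 49.9
```

arm_command(steps=[{"slide": [0,0,-0.001],"rot": [0,0,0],"grip": 0},{"slide": [0,0,-0.001],"rot": [0,0,0],"grip": 0},{"slide": [0,0,-0.001],"rot": [0,0,0],"grip": 0},{"slide": [0,0,0],"rot": [0,0,0],"grip": 0},{"slide": [0,0,0],"rot": [0,0,0],"grip": 0},{"slide": [0,0,0],"rot": [0,0,0],"grip": 0},{"slide": [0,0,0],"rot": [0,0,0],"grip": 0},{"slide": [0,0,0],"rot": [0,0,0],"grip": 0}])

```text
time: 15.65
ee_pos: [0.3701, 0.312, 0.1893]
eef_rot: [0.71, 0.704, 0.0, 0.0]
ft_force: [-2.1, -2.3, 7.6]
width: 0.0136
grip_force: 49.9
```

arm_command(steps=[{"slide": [0,0,0.001],"rot": [0,0,0],"grip": 0},{"slide": [0,0,0],"rot": [0,0,0],"grip": 0.2},{"slide": [0,0,0],"rot": [0,0,0],"grip": 0.25},{"slide": [0,0,0],"rot": [0,0,0],"grip": 0.4},{"slide": [0,0,0],"rot": [0,0,0],"grip": 0.45},{"slide": [0,0,0],"rot": [0,0,0],"grip": 0.45},{"slide": [0,0,0],"rot": [0,0,0],"grip": 0.45},{"slide": [0,0,0],"rot": [0,0,0],"grip": 0.45}])

```text
time: 16.65
ee_pos: [0.37, 0.3119, 0.1896]
eef_rot: [0.71, 0.704, 0.0, -0.0]
ft_force: [-0.1, -0.0, 0.6]
width: 0.0389
grip_force: 0.0
```

arm_command(steps=[{"slide": [0,0,0.01],"rot": [0,0,0],"grip": 0.45},{"slide": [0,0,0.02],"rot": [0,0,0],"grip": 0.45},{"slide": [0,0,0.03],"rot": [0,0,0],"grip": 0.45},{"slide": [0,0,0.03],"rot": [0,0,0],"grip": 0.45},{"slide": [0,0,0.03],"rot": [0,0,0],"grip": 0.45},{"slide": [0.02,-0.02,0.0],"rot": [0,0,0],"grip": 0.45},{"slide": [0.03,-0.05,0],"rot": [0,0,0],"grip": 0},{"slide": [0.03,-0.05,0],"rot": [0,0,0],"grip": 0}])

```text
time: 17.65
ee_pos: [0.4507, 0.1907, 0.3105]
eef_rot: [0.709, 0.705, 0.001, 0.0]
ft_force: [1.5, 0.1, -0.3]
width: 0.0265
grip_force: 0.0
```

```bash
python3 - <<'E'
from h import *
for n in('top','side'): save(eyes.camera(n),n+'3')
t,s=[cv2.imread(f'pics/{n}3.png') for n in('top','side')]
cv2.imwrite('pics/i.png',np.hstack([cv2.resize(s[160:340,110:290],(400,400),interpolation=2),cv2.resize(t[190:320,70:200],(400,400),interpolation=2)]))
E
```

```text
(no output)
```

View pics/i.png

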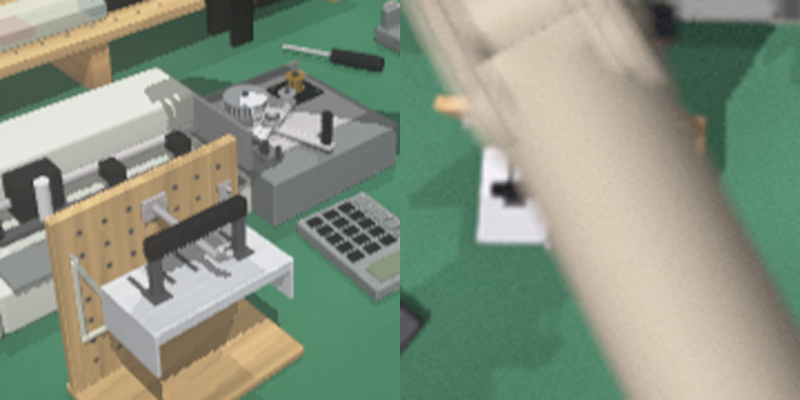

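The side view shows the guard hanging level on the hook, with its bar from about (178,270) to (218,253), and let go of. Next is the post: move to its −y side with the fingers shut.

arm_command(steps=[{"slide": [0.008,-0.033,0],"rot": [0,0,0],"grip": 0},{"slide": [0.01,-0.039,0],"rot": [0,0,0],"grip": 0},{"slide": [0.01,-0.039,0],"rot": [0,0,0],"grip": 0},{"slide": [0.01,-0.039,0],"rot": [0,0,0],"grip": 0},{"slide": [0.01,-0.039,0],"rot": [0,0,0],"grip": 0},{"slide": [0.01,-0.039,0],"rot": [0,0,0],"grip": 0},{"slide": [0.01,-0.038,-0.02],"rot": [0,0,0],"grip": 0},{"slide": [0,0,-0.03],"rot": [0,0,0],"grip": 0}])

```text
time: 18.75
ee_pos: [0.5188, -0.0774, 0.2598]
eef_rot: [0.712, 0.703, 0.0, 0.001]
ft_force: [0.2, 0.4, -0.0]
width: 0.0004
grip_force: 0.0
```

arm_command(steps=[{"slide": [0,0,-0.03],"rot": [0,0,0],"grip": 0},{"slide": [0,0,-0.03],"rot": [0,0,0],"grip": 0},{"slide": [0,0,-0.03],"rot": [0,0,0],"grip": 0},{"slide": [0,0,-0.03],"rot": [0,0,0],"grip": 0},{"slide": [0,0,-0.03],"rot": [0,0,0],"grip": 0},{"slide": [0,0,-0.02],"rot": [0,0,0],"grip": 0},{"slide": [0,0,0],"rot": [0,0,0],"grip": 0},{"slide": [0,0,0],"rot": [0,0,0],"grip": 0}])

```text
time: 19.75
ee_pos: [0.5188, -0.0741, 0.0908]
eef_rot: [0.71, 0.704, 0.001, 0.001]
ft_force: [-0.3, 0.6, 0.3]
width: 0.0004
grip_force: 0.0
```

arm_command(steps=[{"slide": [0,0.014,-0.002],"rot": [0,0,0],"grip": 0},{"slide": [0,0.014,0],"rot": [0,0,0],"grip": 0},{"slide": [0,0.014,0],"rot": [0,0,0],"grip": 0},{"slide": [0,0.01,0],"rot": [0,0,0],"grip": 0},{"slide": [0,0.01,0],"rot": [0,0,0],"grip": 0},{"slide": [0,0.01,0],"rot": [0,0,0],"grip": 0},{"slide": [0,0.01,0],"rot": [0,0,0],"grip": 0},{"slide": [0,0.004,0],"rot": [0,0,0],"grip": 0}])

```text
time: 20.75
ee_pos: [0.5171, 0.0106, 0.087]
eef_rot: [0.71, 0.704, -0.002, 0.0]
ft_force: [-1.6, -9.1, -2.0]
width: 0.0003
grip_force: 4.3
```

arm_command(steps=[{"slide": [0,0.002,0],"rot": [0,0,0],"grip": 0},{"slide": [0,0,0],"rot": [0,0,0],"grip": 0},{"slide": [0,0,0],"rot": [0,0,0],"grip": 0},{"slide": [0,0,0],"rot": [0,0,0],"grip": 0},{"slide": [0,0,0],"rot": [0,0,0],"grip": 0},{"slide": [0,0,0],"rot": [0,0,0],"grip": 0},{"slide": [0,0,0],"rot": [0,0,0],"grip": 0},{"slide": [0,0,0],"rot": [0,0,0],"grip": 0}])

```text
time: 21.75
ee_pos: [0.5172, 0.0118, 0.087]
eef_rot: [0.71, 0.704, -0.002, 0.0]
ft_force: [-1.4, -8.1, -2.0]
width: 0.0005
grip_force: 4.2
```

arm_command(steps=[{"slide": [0,0.002,0],"rot": [0,0,0],"grip": 0},{"slide": [0,0,0],"rot": [0,0,0],"grip": 0},{"slide": [0,0.002,0],"rot": [0,0,0],"grip": 0},{"slide": [0,0,0],"rot": [0,0,0],"grip": 0},{"slide": [0,0.001,0],"rot": [0,0,0],"grip": 0},{"slide": [0,0,0],"rot": [0,0,0],"grip": 0},{"slide": [0,0,0],"rot": [0,0,0],"grip": 0},{"slide": [0,0,0],"rot": [0,0,0],"grip": 0}])

```text
time: 22.75
ee_pos: [0.5181, 0.0163, 0.0871]
eef_rot: [0.711, 0.704, -0.001, 0.001]
ft_force: [3.4, -9.8, -4.9]
width: 0.0006
grip_force: 4.9
```

arm_command(steps=[{"slide": [0,0.002,0],"rot": [0,0,0],"grip": 0},{"slide": [0,0,0],"rot": [0,0,0],"grip": 0},{"slide": [0,0.001,0],"rot": [0,0,0],"grip": 0},{"slide": [0,0,0],"rot": [0,0,0],"grip": 0},{"slide": [0,0,0],"rot": [0,0,0],"grip": 0},{"slide": [0,0,0],"rot": [0,0,0],"grip": 0},{"slide": [0,0,0],"rot": [0,0,0],"grip": 0},{"slide": [0,0,0],"rot": [0,0,0],"grip": 0}])

```text
time: 23.75
ee_pos: [0.5186, 0.0189, 0.0872]
eef_rot: [0.711, 0.703, -0.001, 0.002]
ft_force: [5.3, -11.7, -6.6]
width: 0.0004
grip_force: 5.6
```

arm_command(steps=[{"slide": [0,0.001,0],"rot": [0,0,0],"grip": 0},{"slide": [0,0,0],"rot": [0,0,0],"grip": 0},{"slide": [0,0.001,0],"rot": [0,0,0],"grip": 0},{"slide": [0,0,0],"rot": [0,0,0],"grip": 0},{"slide": [0,0,0],"rot": [0,0,0],"grip": 0},{"slide": [0,0,0],"rot": [0,0,0],"grip": 0},{"slide": [0,0,0],"rot": [0,0,0],"grip": 0},{"slide": [0,0,0],"rot": [0,0,0],"grip": 0}])

```text
time: 24.75
ee_pos: [0.5189, 0.0206, 0.0873]
eef_rot: [0.711, 0.703, -0.001, 0.002]
ft_force: [7.0, -11.1, -7.9]
width: 0.0002
grip_force: 6.3
```

```bash
python3 - <<'E'
from h import *
s=eyes.camera('side');save(s,'side4')
# predicted post top for several angles
for th in (.5,.57,.64):
    a=np.radians(197.5)-th; print(th,proj(s,[.596+.08*np.cos(a),.01+.08*np.sin(a),.12]))
print(sensors.read_state()['ft_force'])
im=cv2.imread('pics/side4.png')
cv2.imwrite('pics/j.png',np.hstack([cv2.resize(im[160:260,190:290],(400,400),interpolation=2),cv2.resize(im[180:330,120:270],(400,400),interpolation=2)]))
E
```

```text
0.5 [246.43504557 215.51758403]
0.57 [244.58348116 216.06899504]
0.64 [242.65347023 216.55239543]
[  7.32855485 -11.7639584   -7.35821364]
```

View pics/j.png

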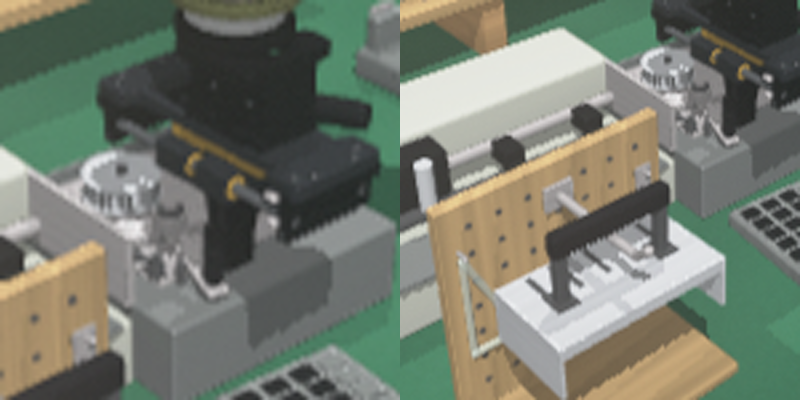

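arm_command(steps=[{"slide": [0,0.001,0],"rot": [0,0,0],"grip": 0},{"slide": [0,0,0],"rot": [0,0,0],"grip": 0},{"slide": [0,0.001,0],"rot": [0,0,0],"grip": 0},{"slide": [0,0,0],"rot": [0,0,0],"grip": 0},{"slide": [0,0.001,0],"rot": [0,0,0],"grip": 0},{"slide": [0,0,0],"rot": [0,0,0],"grip": 0},{"slide": [0,0,0],"rot": [0,0,0],"grip": 0},{"slide": [0,0,0],"rot": [0,0,0],"grip": 0}])

```text
time: 25.8
ee_pos: [0.5194, 0.0225, 0.0873]
eef_rot: [0.711, 0.703, -0.001, 0.003]
ft_force: [9.5, -14.4, -7.6]
width: 0.0006
grip_force: 8.3
```

arm_command(steps=[{"slide": [0,0.001,0],"rot": [0,0,0],"grip": 0},{"slide": [0,0,0],"rot": [0,0,0],"grip": 0},{"slide": [0,0.001,0],"rot": [0,0,0],"grip": 0},{"slide": [0,0,0],"rot": [0,0,0],"grip": 0},{"slide": [0,0.001,0],"rot": [0,0,0],"grip": 0},{"slide": [0,0,0],"rot": [0,0,0],"grip": 0},{"slide": [0,0,0],"rot": [0,0,0],"grip": 0},{"slide": [0,0,0],"rot": [0,0,0],"grip": 0}])

```text
time: 26.8
ee_pos: [0.5194, 0.0227, 0.0873]
eef_rot: [0.712, 0.702, -0.002, 0.003]
ft_force: [7.9, -23.4, -7.3]
width: 0.0005
grip_force: 12.6
```

The TCP stopped moving (0.2 mm for 3 mm commanded) and the force jumped to 23 N, so the arm is on its stop. Handing in while holding it there.

```bash
python3 -c "
from bench import order
print(order.close_job())"
```

```text
the job is handed in; nothing more can be done
None
```

The guard hangs released on the long hook, and I handed the job in with the fingers holding the tensioner arm against its stop at about 23 N; the hand-in returned no verdict.

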